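One turn of the feed wheel

ROBOT

A 6-joint arm with a two-finger parallel gripper is mounted at the origin on a cart in front of the work surface, level with it; the furniture and walls round the work are solid. World frame = base frame: x ahead of the robot, y to its left, z up, the work surface at z = 0. Lengths are in m, angles in rad, forces in N, time in s.
With the tool pointing down it reaches from about 0.35 to 0.85 m from the base axis. Payload 8.1 kg.
Tool frame: the origin (TCP) lies at the very end of the fingers, on their centre line; the grasp point (between the pads) lies 19 mm behind it (robot.pinch_z is the distance from the TCP to the grasp point, in m); x points along the fingers, z is the direction in which the jaws open and shut, and the axes are right-handed (so a half turn about x gives the same grasp; the last joint's range is limited). The gripper opens to 93 mm and grips with 3 to 60 N. Pads are 15 mm wide; open, the fingers measure 128 mm over their backs; the gripper's body (75 mm by 188 mm) begins 65 mm behind the grasp point.
Start: joints at [1.086, 0.13, 1.488, -0, 1.523, -0.085], TCP at [0.234, 0.553, 0.219] pointing down, gripper open.
Joint ranges: [-2.96, 2.96], [-0.89, 2.26], [0.02, 2.5], [-1.34, 4.48], [0, 2.73], [-2.66, 2.66]. Speed limits (rad/s): [2.39, 2.39, 2.79, 3.14, 3.14, 3.14].

INTERFACE

Orientations are given as a rotation vector (axis times angle).
In Python, from plant import robot, optics, ticket gives the robot as it stands.
- The arm moves only by the tool jog_arm, never from a script. Its argument "targets" is a list of rows, each a list of 7 numbers: the shift along the tool's x, y, z in cm, then the turn, a rotation vector about the tool's x, y, z in degrees, then the closure, from 0 (fully open) to 1 (shut). In form: [[dx, dy, dz, ax, ay, az, grip], ...]. A call has 1 to 5 rows; each row is the pose to reach, as a shift and turn from the pose measured when the call began, along the tool's axes at that moment; what a row does not reach only later rows make up. A row lasts 1/8 s, in which the tool goes at most 62.5 mm and 10.7 degrees, less where a joint would pass 70% of its speed; a pose out of reach is approached as far as the arm can. A call with a gripper value outside its range is refused whole. The fingers move at their own pace and stop on an object; "squeeze" is the grip in N (left out, the last holds). Time passes only in rows, so rows that repeat a pose let the fingers close. It gives the time, the measured TCP pose, the force and the opening at its end, in the units of the state.
- robot.read_state(): the state, without advancing time (a new reading comes with each control period).
- optics.read_camera(name): name is "scene" or "top" or "wrist"; returns a dict with "frame" (400x640x3 uint8, red, green, blue), "vertical_fov" (degrees; the focal length in pixels is half the picture's height over the tangent of half this angle, whatever the lens; pixels are square), "cx", "cy" (the principal point, pixels), "R" (3x3) and "t" (3): a world point X has camera coordinates R X + t. Camera axes: x right, y down, z forward; pixel columns grow to the right and rows downward; lengths in m; the calibration is good to about 2 mm. A picture is of the moment at which its call begins. There is no depth.
- ticket.close_job(): hands the job in, once; it reports no verdict.
The state is a dict: "t": time; "q": joint angles; "dq": joint speeds; "joint_torque": joint torques, N m; "tool_pos": TCP position; "orientation": TCP orientation; "force": force on the tool from outside, world axes, zero at the start; "wrist_torque": the same for the moment, N m; "opening": finger opening in m.
Only numpy, scipy, OpenCV 4.12 (cv2) and the standard library are available. Lean on these libraries where they do the work, as an engineer would, in place of code of your own. Each camera call takes 0.05 s, during which the arm holds its last target.

TASK

Move the clamped test block on to its next spot: with the gripper's fingers, push the feed stage's hand wheel round by its upright red handle, clockwise as seen from above, through exactly one full turn, so that the handle stands again where it started. Only push the handle, gently, from the side; do not grip it. Leave the block on the stage and the loose things round it alone, and come away clear at the end.

Things in the scene. Friction and masses are not known exactly. Their poses are not given: they have to be found in the camera images.
- stage: Feed stage, fixed to the bench: dark base plate 100 x 320 x 12 mm; blue gearbox 92 x 92 mm, top 66 mm above the bench, with the hand wheel on it; a slide with two rails runs from it along the stage's own -y. Origin: on the bench under the wheel's vertical axis (z). A tall hardness tester stands to the right (x over 0.48 m, y below -0.36 m): approach from the robot's side of it.
- feed_wheel (a joint): Turning angle of the hand wheel in rad: grows CLOCKWISE seen from above, 2 pi a turn; it starts anywhere from 0 to 2.6 and turns freely from -0.6 to 12. It has light friction (about 0.12 N m, some 2 N at the handle), no spring, and stays where it is left. The wheel is black, with a steel hub and three open spokes, 138 mm over its rim; rim and spokes lie between 75 and 91 mm above the bench; nothing of it but the handle stands higher than 91 mm.
- crank_handle: The wheel's red handle: an upright round peg 22 mm thick, fixed on the rim, its axis 62 mm from the wheel's axis. Origin: at its foot, on the peg's axis, 87 mm above the bench; the peg reaches 50 mm above that (137 mm above the bench), its full thickness from 99 to 131 mm above the bench. z up. It goes round with the wheel and is rigid with it.
- carriage (a joint): Position of the aluminium carriage on the slide in m: grows away from the wheel. It is driven by the wheel's screw, 20 mm for each turn, and cannot be pushed by hand (self-locking).
- test_block: Round steel test block, 48 mm across and 10 mm thick, clamped between two jaws on the carriage; it rides with it and is not to be touched. Origin: centre of its underside, 39 mm above the bench; everything on the slide stays below 62 mm above the bench.
- rod_sample: Loose bystander: upright grey steel rod, 18 mm across, 42 mm tall, beside the gearbox partly under the wheel's rim. Origin: centre of its foot.
- bush_sample: Loose bystander: grey flanged steel bush, 31 mm across, 25 mm tall, beside the slide on the robot's side. Origin: centre of its underside.
- brass_weight: Loose bystander: brass weight with a knob, 38 mm across, 28 mm tall, beside the slide on the far side. Origin: centre of its underside.
- loupe: Loose bystander: black loupe, 39 mm across, 32 mm tall, to the left of the stage. Origin: centre of its underside.
- marker: Loose bystander: red and white marker pen, 135 mm long, 17 mm thick, lying to the left of the stage. Origin: under its middle.
- indenter_tube: Loose bystander: small upright tube with red cap, 24 mm across, 60 mm tall, to the left of the stage. Origin: centre of its foot.

How it is judged:
By the outcome, as a careful person would: the job done as asked, in the order asked, and still so for the second after the job is handed in, with the robot touching nothing.
It also fails if it takes over 72 s, if anything falls off the work surface, if the arm or the gripper's body presses on something with over 40 N, if the wrist force passes 120 N, or if a joint passes its speed limit or range.

## Working session

There is one attempt and no reset: what is moved stays moved. The work goes in short steps, Python scripts to look and compute and a tool call to move; the robot and the scene stay as the last step left them, time stands still between calls to the robot, and variables do not carry over. Pictures are saved under pics/ and viewed, and the job is handed in when it is done.

Besides the shell and the picture viewer there is one more tool, called after ">>>" by a JSON object that holds its "fn" and its "kwargs", one argument or row to a line. jog_arm: Moves the arm, as the interface text tells. Its arguments: {"type":"object","properties":{"targets":{"type":"array"},"squeeze":{"type":"number"}},"required":["targets"]}

```bash
ls; mkdir -p pics
python3 - <<'E'
from plant import robot, optics, ticket
import cv2
print(robot.read_state())
for n in("scene","top","wrist"):
    c=optics.read_camera(n); cv2.imwrite(f"pics/{n}0.png",c["frame"][:,:,::-1]); print(n,c["vertical_fov"],c["cx"],c["cy"],c["R"],c["t"])
E
```

```text
pics
{'t': 0.0, 'q': array([ 1.08558720e+00,  1.31160909e-01,  1.48925407e+00,  8.76182143e-06,
        1.52298036e+00, -8.53894625e-02]), 'dq': array([ 0.00036258,  0.00024319, -0.00070931, -0.00013675, -0.00040364,
        0.00092426]), 'joint_torque': array([-2.47487042e-04, -5.59803522e+01, -4.91787994e+01,  7.67135806e-02,
        3.49573698e-02, -2.61704354e-04]), 'tool_pos': array([0.23326295, 0.55220008, 0.21760143]), 'orientation': array([-0.91075914,  1.37385178,  0.90934825]), 'force': array([-0.95152074, -0.12923288,  0.35621397]), 'wrist_torque': array([ 0.00971008, -0.04292958,  0.00925604]), 'opening': 0.09293773029916498}
scene 47.96551013892305 320.9077129968578 194.30562150499023 [[ 0.82779816 -0.56087566 -0.01298889]
 [-0.3418496  -0.48590883 -0.80438266]
 [ 0.44484723  0.67030673 -0.59396955]] [-0.38936334  0.32765065  0.64852022]
top 53.707288230205556 322.0629434697581 206.97445872551828 [[ 0.0233483  -0.99967931  0.00980453]
 [-0.99780468 -0.02391022 -0.06175862]
 [ 0.06197324 -0.00834105 -0.99804296]] [0.11123383 0.56164517 1.07613736]
wrist 61.97153843300159 322.3790225668515 200.06866680605506 [[ 0.38931388  0.92110249 -0.0022146 ]
 [ 0.89193133 -0.37638189  0.25058965]
 [ 0.22998521 -0.09953329 -0.96809087]] [-0.59809106 -0.03063574  0.38868151]
```

View pics/scene0.png

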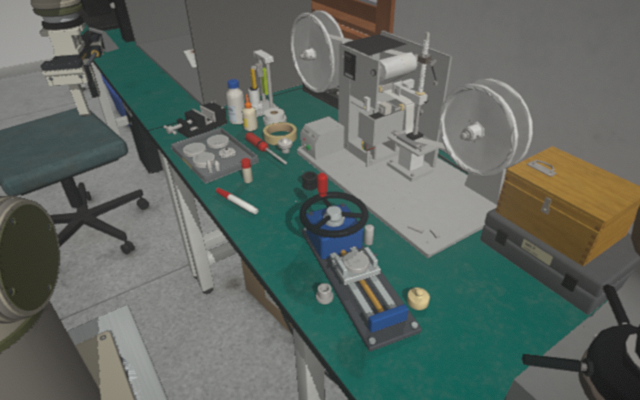

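View pics/top0.png

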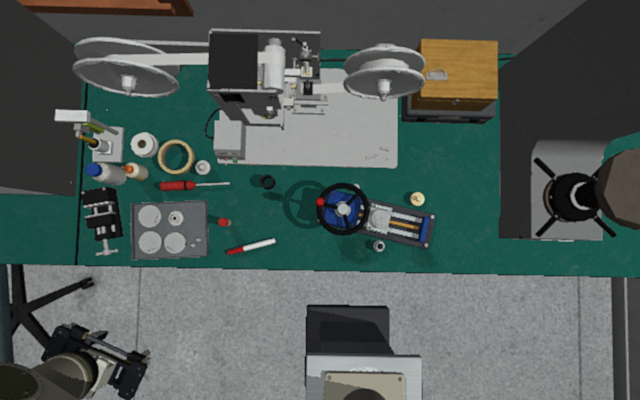

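The scene picture shows the wheel at about (334,215) with the red handle at (322,186). In the top picture the wheel centre is near (342,209) and the handle near (320,202). Next I measure both.

```bash
cat > h.py <<'E'
from plant import robot, optics, ticket
import cv2, numpy as np
def K(c):
    f=c["frame"].shape[0]/2/np.tan(np.radians(c["vertical_fov"]/2)); return f
def ray(c,u,v):
    f=K(c); d=np.array([(u-c["cx"])/f,(v-c["cy"])/f,1.]); R=np.array(c["R"]);t=np.array(c["t"])
    return -R.T@t, R.T@d
def onz(c,u,v,z):
    o,d=ray(c,u,v); return o+d*(z-o[2])/d[2]
def proj(c,X):
    p=np.array(c["R"])@np.array(X)+np.array(c["t"]); f=K(c); return f*p[0]/p[2]+c["cx"], f*p[1]/p[2]+c["cy"]
def red(c):
    h=cv2.cvtColor(c["frame"],cv2.COLOR_RGB2HSV)
    return (((h[...,0]<8)|(h[...,0]>172))&(h[...,1]>150)&(h[...,2]>70)).astype(np.uint8)
def blobs(m,amin=8):
    n,l,s,ce=cv2.connectedComponentsWithStats(m)
    return [(s[i].tolist(),ce[i].round(2).tolist()) for i in range(1,n) if s[i][4]>=amin],l
E
python3 - <<'E'
from h import *
for n in("scene","top"):
    c=optics.read_camera(n)
    print(n,K(c))
    for s,ce in blobs(red(c))[0]: print(s,ce,onz(c,*ce,0.115).round(4), onz(c,*ce,0.137).round(4))
    o=(270,150,120,120) if n=="scene" else (290,160,160,100)
    f=c["frame"][o[1]:o[1]+o[3],o[0]:o[0]+o[2]]
    cv2.imwrite(f"pics/{n}1.png",cv2.resize(f[:,:,::-1],None,fx=5,fy=5,interpolation=cv2.INTER_CUBIC))
    # dark wheel: rim mask
    g=f.max(2); m=(g<45).astype(np.uint8)
    b,l=blobs(m,100); print("dark",b)
    for i,(s,ce) in enumerate(b):
        cn,_=cv2.findContours((l==[k for k in range(1,l.max()+1) if (l==k).sum()==s[4]][0]).astype(np.uint8),0,2)
        k=max(cn,key=len)
        if len(k)>=5:
            e=cv2.fitEllipse(cv2.convexHull(k)); u,v=e[0][0]+o[0],e[0][1]+o[1]; print(e, (u,v), onz(c,u,v,0.083).round(4))
E
```

```text
scene 449.57146755397275
[247, 134, 13, 11, 77] [252.75, 138.19] [0.5352 0.3837 0.115 ] [0.519  0.3472 0.137 ]
[259, 142, 8, 8, 49] [262.33, 145.39] [0.5378 0.3401 0.115 ] [0.5215 0.3054 0.137 ]
[242, 159, 8, 9, 65] [245.57, 162.86] [0.4717 0.2942 0.115 ] [0.4581 0.2614 0.137 ]
[318, 173, 9, 24, 183] [322.07, 184.07] [0.5635 0.1305 0.115 ] [0.5461 0.1046 0.137 ]
[217, 189, 12, 8, 49] [222.29, 192.31] [0.3841 0.2219 0.115 ] [0.3742 0.1921 0.137 ]
dark []
top 395.0132958915413
[160, 181, 24, 10, 201] [171.9, 185.38] [0.5981 0.5044 0.115 ] [0.5958 0.4962 0.137 ]
[186, 181, 9, 9, 65] [189.71, 184.69] [0.601  0.4598 0.115 ] [0.5986 0.4526 0.137 ]
[316, 198, 8, 8, 56] [319.71, 201.5] [0.5664 0.1316 0.115 ] [0.5648 0.1316 0.137 ]
[218, 218, 10, 8, 64] [222.5, 221.66] [0.5099 0.3739 0.115 ] [0.5095 0.3686 0.137 ]
[227, 246, 16, 9, 78] [234.88, 250.4] [0.439  0.3403 0.115 ] [0.4402 0.3357 0.137 ]
dark [([25, 23, 55, 53, 1011], [53.12, 50.1])]
((52.27618408203125, 49.34064865112305), (51.9887580871582, 56.0576171875), 104.43521881103516) (342.27618408203125, 209.34064865112305) [0.5498 0.0724 0.083 ]
```

View pics/top1.png

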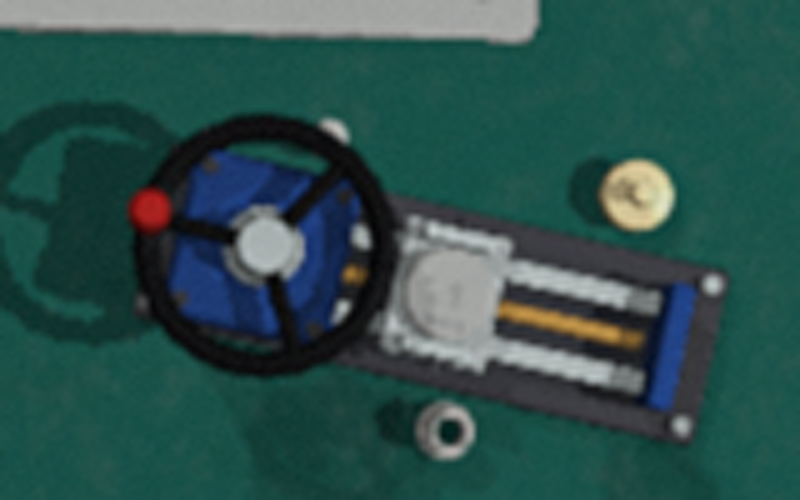

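View pics/scene1.png

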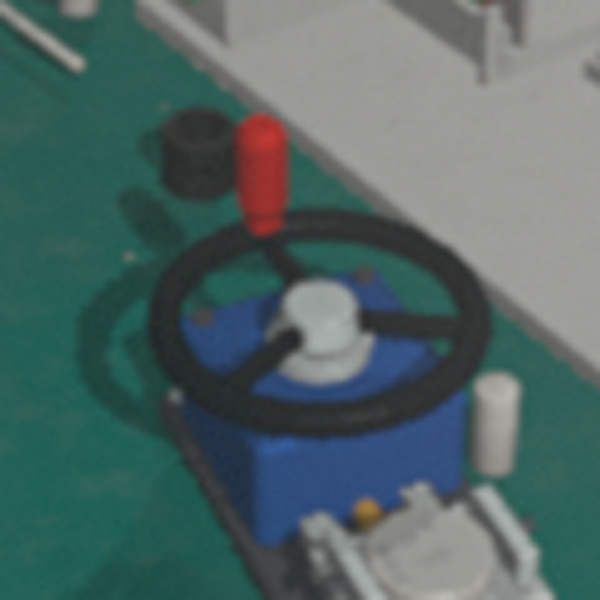

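Run:
```python
from h import *
from scipy.spatial.transform import Rotation as Ro
s=robot.read_state(); print(Ro.from_rotvec(s["orientation"]).as_matrix().round(3))
c=optics.read_camera("top")
for u,v in [(342.3,209.3),(342.7,208.6)]: print(onz(c,u,v,.083).round(4))
# rim: bright threshold, hull of dark pixels within 32 px
f=c["frame"]; g=f.max(2).astype(float)
print(g[208,300:385].astype(int)); print(g[175:245,343].astype(int))
```

```text
[[-0.    -0.921  0.389]
 [-0.001  0.389  0.921]
 [-1.     0.    -0.001]]
[0.55   0.0723 0.083 ]
[0.5518 0.0713 0.083 ]
[ 52  52  52  53  57  51  54  56  53  54  55  52  54  52  53  52  35  13
  17  26  28  26  42  47  46  60  75  74  69  71  73  61  51  43  36  19
  23 104 168 181 178 175 174 176 176 176 178 183 169 154 148 116 114 117
  99  71  71  76  71  57  91 138 165 144  51   9  14  24  33  65 108 155
 173 157 149 137 120 124 126 136 143 146 154 172 191]
[ 81  80  81  80  83  83  83  57  21  17  19  15  12  44  73  86  74  81
 106 116 108  92  85  83  83  85 125 128 144 174 175 176 176 176 180 177
 179 185 181 126  37  34  65  88  95 102 120 133 132 126 115  91  49  45
  51  32  14  15  19  12  39  62  72  67  67  64  63  60  64  64]
```

View pics/wrist0.png

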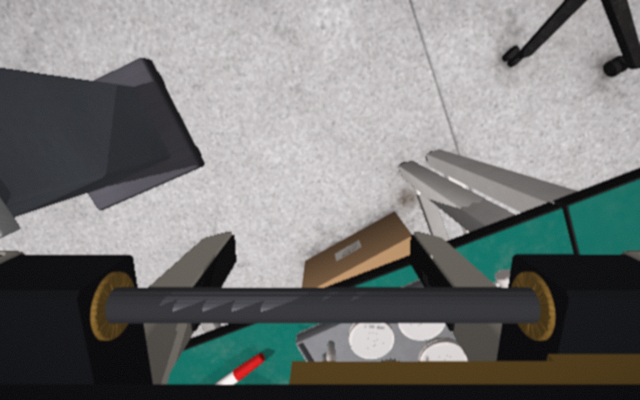

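>>> {"fn": "jog_arm", "kwargs": {
  "targets": [
    [0,-3,-2,-4,0,0,1],
    [0,-7.5,-4.8,-9,0,0,1],
    [0,-12,-7.6,-14,0,0,1],
    [0,-16.5,-10.5,-19,0,0,1],
    [0,-21,-13.4,-23,0,0,1]
  ],
  "squeeze": 5
}}

```text
t: 0.92
tool_pos: [0.3755, 0.3459, 0.2185]
orientation: [-1.213, 1.207, 1.212]
force: [0.4, 1.1, -0.2]
opening: 0.0475
```

```bash
cat >> h.py <<'E'
from scipy.spatial.transform import Rotation as Ro
def st():
    s=robot.read_state(); R=Ro.from_rotvec(s["orientation"]).as_matrix()
    print("t",round(s["t"],2),"pos",s["tool_pos"].round(4),"F",s["force"].round(1),"op",round(s["opening"],4)); print("y",R[:,1].round(3),"z",R[:,2].round(3)); return s,R
def rel(target,s=None):
    s=s or robot.read_state(); R=Ro.from_rotvec(s["orientation"]).as_matrix()
    return (R.T@(np.array(target)-s["tool_pos"])*100).round(2)
E
python3 -c "
from h import *
st(); print(rel([.525,.137,.2]), robot.read_state()['q'])"
```

```text
t 0.93 pos [0.3755 0.3459 0.2185] F [ 0.4  1.1 -0.2] op 0.0475
y [-1.    -0.004 -0.   ] z [-0.004  1.    -0.   ]
[  1.85 -14.86 -20.96] [ 6.44241054e-01 -1.13192539e-01  1.73350890e+00 -3.22622468e-04
  1.52136521e+00 -9.30983886e-01]
```

>>> {"fn": "jog_arm", "kwargs": {
  "targets": [
    [0,-3,-4.5,0,0,0,1],
    [0.5,-6.5,-9,0,0,0,1],
    [1,-10,-14,0,0,0,1],
    [1.5,-13,-18.5,0,0,0,1],
    [1.8,-14.8,-21,0,0,0,1]
  ]
}}

```text
t: 1.55
tool_pos: [0.5254, 0.1341, 0.2002]
orientation: [-1.211, 1.209, 1.211]
force: [0.0, -0.4, 0.1]
opening: 0.0011
```

Run:
```python
from h import *
s,R=st(); print(rel([.530,.137,.102]))
c=optics.read_camera("wrist"); cv2.imwrite("pics/w1.png",c["frame"][:,:,::-1])
print("camC",(-np.array(c["R"]).T@np.array(c["t"])).round(3))
for z in (.115,): print([ (sb,ce,onz(c,*ce,.137).round(4)) for sb,ce in blobs(red(c),40)[0]])
```

```text
t 1.55 pos [0.5254 0.1341 0.2002] F [ 0.  -0.4  0.1] op 0.0011
y [-1.    -0.002 -0.   ] z [-0.002  1.    -0.001]
[ 9.82 -0.46  0.3 ]
camC [0.457 0.133 0.365]
[([525, 78, 47, 25, 601], [547.78, 88.89], array([0.4412, 0.279 , 0.137 ])), ([571, 159, 38, 26, 764], [589.65, 171.54], array([0.4955, 0.3173, 0.137 ])), ([319, 230, 7, 42, 164], [322.35, 250.26], array([0.5545, 0.1325, 0.137 ])), ([625, 243, 15, 7, 79], [633.15, 246.63], array([0.5511, 0.3605, 0.137 ]))]
```

View pics/w1.png

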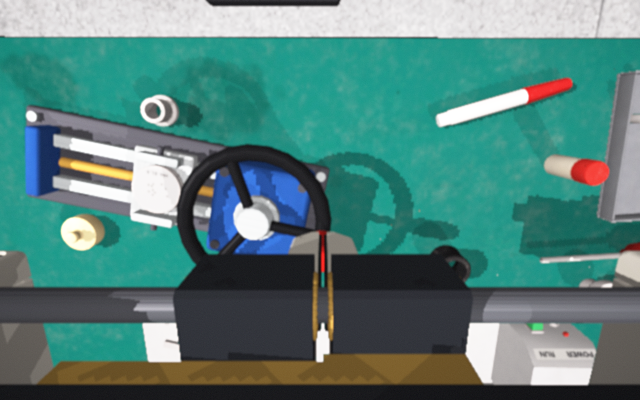

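The wrist view has the wheel hub at (255,222), and the peg is just visible behind the fingers at (322,245). I'll go down on the robot's side of the handle.

>>> {"fn": "jog_arm", "kwargs": {
  "targets": [
    [3,0,0,0,0,0,1],
    [6,0,0.3,0,0,0,1],
    [8.5,0,0.3,0,0,0,1],
    [9.8,0,0.3,0,0,0,1],
    [9.8,0,0.3,0,0,0,1]
  ]
}}

```text
t: 2.22
tool_pos: [0.5259, 0.1346, 0.101]
orientation: [-1.212, 1.211, 1.21]
force: [0.1, -0.6, 0.6]
opening: 0.0008
```

Run:
```python
from h import *
s,R=st()
for n,o in(("scene",(270,120,120,120)),("top",(290,160,100,80))):
    c=optics.read_camera(n);f=c["frame"][o[1]:o[1]+o[3],o[0]:o[0]+o[2]]
    cv2.imwrite(f"pics/{n}2.png",cv2.resize(f[:,:,::-1],None,fx=5,fy=5,interpolation=cv2.INTER_CUBIC))
    print(n, proj(c,s["tool_pos"]), blobs(red(c))[0])
```

```text
t 2.23 pos [0.5259 0.1346 0.101 ] F [ 0.1 -0.6  0.6] op 0.0008
y [-1.    -0.001  0.001] z [-0.001  1.    -0.003]
scene (np.float64(305.7384613804736), np.float64(194.89304703205931)) [([260, 143, 6, 6, 15], [262.67, 145.87]), ([242, 159, 8, 9, 66], [245.52, 162.89]), ([318, 183, 9, 14, 87], [322.54, 189.57]), ([217, 189, 12, 8, 50], [222.38, 192.3])]
top (np.float64(318.1233057637707), np.float64(217.7280230155926)) [([160, 181, 24, 9, 167], [171.61, 185.01]), ([187, 181, 8, 8, 39], [189.59, 184.1]), ([218, 218, 10, 8, 65], [222.57, 221.63]), ([227, 246, 16, 9, 76], [235.07, 250.36])]
```

View pics/scene2.png

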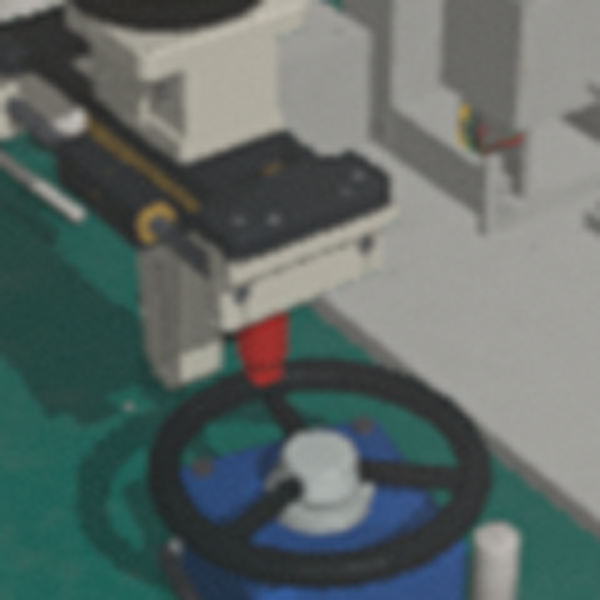

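View pics/top2.png

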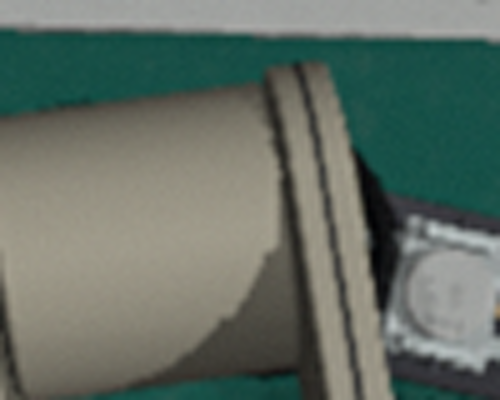

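```bash
cat >> h.py <<'E'
C=np.array([.552,.0715]); PHI0=np.degrees(np.arctan2(.1316-.0715,.5655-.552))
def F(turn, back=0.):
    "finger centre to have the wheel turned by `turn` deg"
    p=np.radians(PHI0-turn); r=np.array([np.cos(p),np.sin(p)]); t=np.array([np.sin(p),-np.cos(p)])
    s=np.array([.0075*np.clip(t[0]/.35,-1,1), .018*np.clip(t[1]/.35,-1,1)])
    return C+.062*r-(.011+back)*t-s
def plan(turns,z=.101,back=0.):
    s,R=st()
    for a in turns:
        f=F(a,back); d=R.T@(np.array([*f,z])-s["tool_pos"])*100
        print(a,f.round(4),"row",d.round(1))
def look(tag,n="scene",o=(260,120,140,120)):
    c=optics.read_camera(n);f=c["frame"][o[1]:o[1]+o[3],o[0]:o[0]+o[2]]
    cv2.imwrite(f"pics/{tag}.png",cv2.resize(f[:,:,::-1],None,fx=4,fy=4,interpolation=cv2.INTER_CUBIC))
    X,Y,_,_=o
    print("red",[b for b in blobs(red(c))[0] if X<b[1][0]<X+o[2] and b[1][1]>165])
E
python3 -c "
from h import *
plan([-5,0,7,14,21,28,35])"
```

```text
t 2.33 pos [0.5273 0.1348 0.1029] F [-0.6  1.2  1. ] op 0.0003
y [-1.    -0.001 -0.002] z [-0.001  1.    -0.002]
-5 [0.5419 0.1413] row [ 0.2 -1.5  0.6]
0 [0.5474 0.1457] row [ 0.2 -2.   1.1]
7 [0.555  0.1509] row [ 0.2 -2.8  1.6]
14 [0.5625 0.1498] row [ 0.2 -3.5  1.5]
21 [0.5697 0.1472] row [ 0.2 -4.2  1.2]
28 [0.5766 0.1437] row [ 0.2 -4.9  0.9]
35 [0.5829 0.1394] row [ 0.2 -5.6  0.5]
```

>>> {"fn": "jog_arm", "kwargs": {
  "targets": [
    [0.1,-0.8,0.5,0,0,0,1],
    [0.1,-1.5,0.7,0,0,0,1],
    [0.1,-2.0,1.1,0,0,0,1],
    [0.1,-2.8,1.5,0,0,0,1],
    [0.1,-3.5,1.5,0,0,0,1]
  ]
}}

```text
t: 2.95
tool_pos: [0.5626, 0.1504, 0.1016]
orientation: [-1.212, 1.209, 1.209]
force: [-1.9, 1.0, 0.8]
opening: 0.0005
```

```bash
python3 -c "
from h import *
plan([14,21,28,35,42,49])
look('a1')"
```

```text
t 2.95 pos [0.5626 0.1504 0.1016] F [-1.9  1.   0.8] op 0.0005
y [-1.    -0.002 -0.001] z [-0.002  1.    -0.002]
14 [0.5625 0.1498] row [ 0.1  0.  -0.1]
21 [0.5697 0.1472] row [ 0.1 -0.7 -0.3]
28 [0.5766 0.1437] row [ 0.1 -1.4 -0.7]
35 [0.5829 0.1394] row [ 0.1 -2.  -1.1]
42 [0.5887 0.1343] row [ 0.1 -2.6 -1.6]
49 [0.5938 0.1286] row [ 0.1 -3.1 -2.2]
red [([326, 174, 9, 21, 152], [329.99, 184.14])]
```

View pics/a1.png

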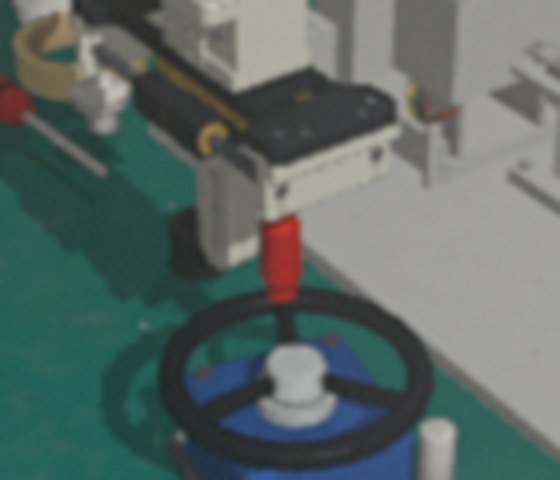

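The finger is pushing: the peg has moved from column 322 to 330 and the force is about 2 N.

>>> {"fn": "jog_arm", "kwargs": {
  "targets": [
    [0.1,-0.7,-0.3,0,0,0,1],
    [0.1,-1.4,-0.7,0,0,0,1],
    [0.1,-2.0,-1.1,0,0,0,1],
    [0.1,-2.6,-1.6,0,0,0,1],
    [0.1,-3.1,-2.2,0,0,0,1]
  ]
}}

```text
t: 3.62
tool_pos: [0.5949, 0.1279, 0.1009]
orientation: [-1.213, 1.208, 1.208]
force: [-1.6, 2.4, -0.3]
opening: 0.0002
```

```bash
python3 -c "
from h import *
plan([49,56,63,70,77,84])
look('a2')"
```

```text
t 3.62 pos [0.5949 0.1279 0.1009] F [-1.6  2.4 -0.3] op 0.0002
y [-1.    -0.002 -0.002] z [-0.002  1.    -0.002]
49 [0.5938 0.1286] row [-0.   0.1  0.1]
56 [0.5982 0.1223] row [-0.  -0.3 -0.6]
63 [0.604  0.1155] row [-0.  -0.9 -1.2]
70 [0.6093 0.1083] row [-0.  -1.4 -2. ]
77 [0.6138 0.1009] row [ 0.  -1.9 -2.7]
84 [0.6173 0.0932] row [ 0.  -2.2 -3.5]
red [([344, 175, 8, 22, 154], [347.35, 185.29])]
```

View pics/a2.png

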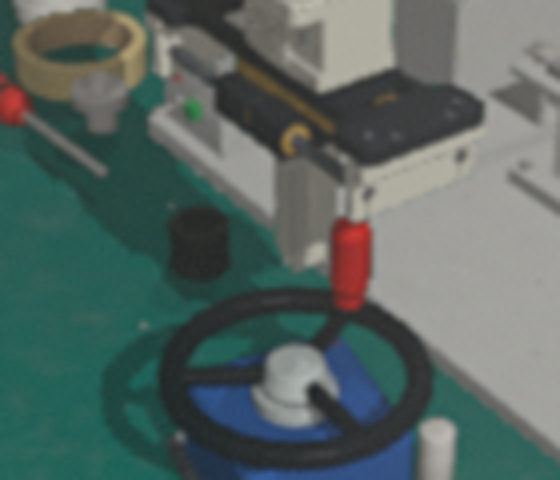

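>>> {"fn": "jog_arm", "kwargs": {
  "targets": [
    [0,-0.3,-0.6,0,0,0,1],
    [0,-0.9,-1.2,0,0,0,1],
    [0,-1.4,-2.0,0,0,0,1],
    [0,-1.9,-2.7,0,0,0,1],
    [0,-2.2,-3.5,0,0,0,1]
  ]
}}

```text
t: 4.3
tool_pos: [0.6177, 0.0915, 0.1011]
orientation: [-1.213, 1.208, 1.207]
force: [-2.1, 2.0, 0.0]
opening: 0.0005
```

```bash
cat >> h.py <<'E'
def angle(n="scene"):
    "turn estimate from the red centroid column/row against projected peg axis (z .118 scene)"
    c=optics.read_camera(n); bs=[b for b in blobs(red(c),30)[0] if 285<b[1][0]<390 and 165<b[1][1]<250]
    if not bs: print("no red"); return
    b=max(bs,key=lambda b:b[0][4]); u=b[1][0]; vb=b[0][1]+b[0][3]
    a=np.arange(-10,380,.5); best=[]
    for q in a:
        p=np.radians(PHI0-q); X=[*(C+.062*np.array([np.cos(p),np.sin(p)])),.115]
        uu,vv=proj(c,X); best.append((uu-u)**2+.3*(vv-b[1][1])**2)
    i=int(np.argmin(best)); print("turn~",a[i],"res",best[i]**.5,b)
E
python3 -c "
from h import *
plan([84,91,98,105,112,119])
angle();look('a3')"
```

```text
t 4.3 pos [0.6177 0.0915 0.1011] F [-2.1  2.   0. ] op 0.0005
y [-1.    -0.001 -0.003] z [-0.001  1.    -0.002]
84 [0.6173 0.0932] row [0.  0.  0.2]
91 [0.6199 0.0855] row [ 0.  -0.2 -0.6]
98 [0.6214 0.0779] row [ 0.  -0.4 -1.4]
105 [0.6195 0.0705] row [ 0.  -0.2 -2.1]
112 [0.6168 0.0633] row [ 0.   0.1 -2.8]
119 [0.6131 0.0565] row [ 0.   0.5 -3.5]
turn~ 83.5 res 0.9362304032550818 ([357, 183, 9, 22, 154], [361.01, 192.79])
red [([357, 183, 9, 22, 155], [361.39, 192.94])]
```

View pics/a3.png

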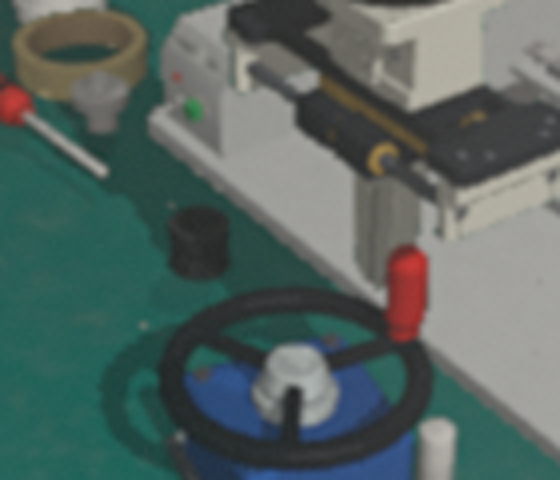

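>>> {"fn": "jog_arm", "kwargs": {
  "targets": [
    [0,-0.2,-0.6,0,0,0,1],
    [0,-0.4,-1.4,0,0,0,1],
    [0,-0.2,-2.1,0,0,0,1],
    [0,0.1,-2.8,0,0,0,1],
    [0,0.5,-3.5,0,0,0,1]
  ]
}}

```text
t: 5.03
tool_pos: [0.6134, 0.055, 0.1017]
orientation: [-1.214, 1.208, 1.204]
force: [3.6, 0.1, -1.1]
opening: 0.0006
```

```bash
python3 -c "
from h import *
plan([119,126,133,140,147,154])
angle();look('a4')"
```

```text
t 5.03 pos [0.6134 0.055  0.1017] F [ 3.6  0.1 -1.1] op 0.0006
y [-1.    -0.    -0.005] z [-0.     1.    -0.003]
119 [0.6131 0.0565] row [0.1 0.  0.2]
126 [0.6087 0.0502] row [ 0.1  0.5 -0.5]
133 [0.6036 0.0445] row [ 0.1  1.  -1. ]
140 [0.5977 0.0395] row [ 0.1  1.6 -1.5]
147 [0.5914 0.0351] row [ 0.1  2.2 -2. ]
154 [0.5845 0.0256] row [ 0.1  2.9 -2.9]
turn~ 123.5 res 0.32125013828335225 ([361, 194, 10, 22, 158], [365.74, 203.86])
red [([362, 195, 9, 21, 154], [365.68, 204.5])]
```

View pics/a4.png

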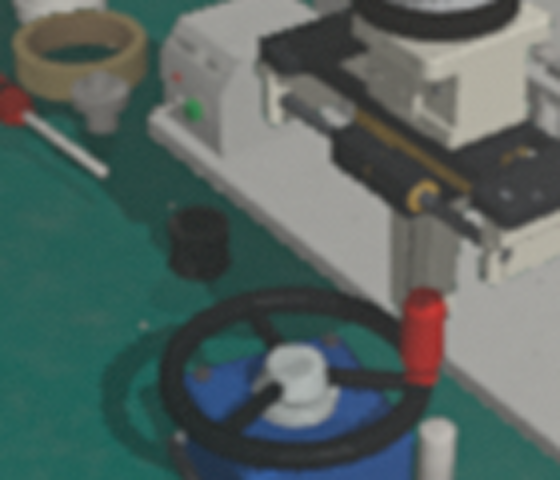

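>>> {"fn": "jog_arm", "kwargs": {
  "targets": [
    [0.1,0.5,-0.5,0,0,0,1],
    [0.1,1.0,-1.0,0,0,0,1],
    [0.1,1.6,-1.5,0,0,0,1],
    [0.1,2.2,-2.1,0,0,0,1],
    [0.1,2.9,-2.8,0,0,0,1]
  ]
}}

```text
t: 5.75
tool_pos: [0.5828, 0.0264, 0.1002]
orientation: [-1.213, 1.21, 1.205]
force: [1.3, 1.2, -0.1]
opening: -0.0
```

```bash
python3 -c "
from h import *
plan([154,161,168,175,182,189])
angle();look('a5')"
```

```text
t 5.75 pos [0.5828 0.0264 0.1002] F [ 1.3  1.2 -0.1] op -0.0
y [-1.     0.    -0.003] z [ 0.     1.    -0.003]
154 [0.5845 0.0256] row [-0.1 -0.2 -0.1]
161 [0.5773 0.0168] row [-0.1  0.6 -1. ]
168 [0.5698 0.0088] row [-0.1  1.3 -1.8]
175 [0.5621 0.0017] row [-0.1  2.1 -2.5]
182 [ 0.5545 -0.0043] row [-0.1  2.8 -3.1]
189 [ 0.5468 -0.0082] row [-0.1  3.6 -3.5]
turn~ 157.5 res 0.5813736284776526 ([354, 204, 10, 24, 194], [358.18, 215.56])
red [([353, 205, 11, 23, 186], [357.89, 216.17])]
```

View pics/a5.png

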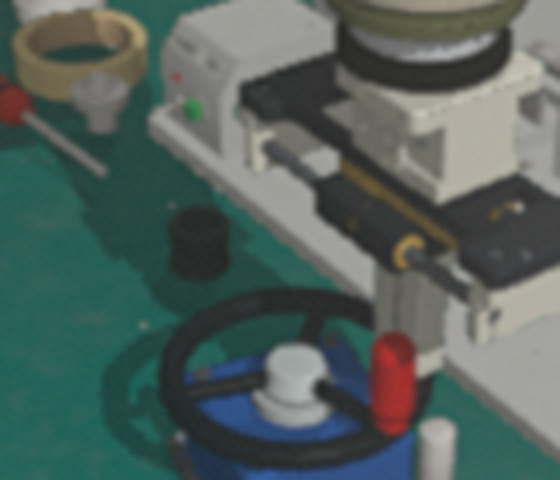

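>>> {"fn": "jog_arm", "kwargs": {
  "targets": [
    [-0.1,0.6,-1.0,0,0,0,1],
    [-0.1,1.3,-1.8,0,0,0,1],
    [-0.1,2.1,-2.5,0,0,0,1],
    [-0.1,2.8,-3.1,0,0,0,1],
    [-0.1,3.6,-3.5,0,0,0,1]
  ]
}}

```text
t: 6.48
tool_pos: [0.5458, -0.0099, 0.1012]
orientation: [-1.212, 1.212, 1.205]
force: [2.1, -0.8, 0.9]
opening: 0.0007
```

```bash
python3 -c "
from h import *
plan([189,196,203,210,217,224])
angle();look('a6')"
```

```text
t 6.47 pos [ 0.5458 -0.0099  0.1012] F [ 2.1 -0.8  0.9] op 0.0007
y [-1.     0.002 -0.002] z [ 0.002  1.    -0.004]
189 [ 0.5468 -0.0082] row [ 0.  -0.1  0.2]
196 [ 0.5394 -0.0062] row [0.  0.6 0.4]
203 [ 0.5323 -0.0033] row [0.  1.4 0.7]
210 [5.256e-01 5.000e-04] row [0. 2. 1.]
217 [0.5194 0.005 ] row [0.  2.6 1.5]
224 [0.5137 0.0102] row [0.  3.2 2. ]
turn~ 188.0 res 0.4113672821108416 ([339, 209, 9, 25, 202], [343.04, 220.84])
red [([339, 209, 9, 25, 197], [342.92, 220.79])]
```

View pics/a6.png

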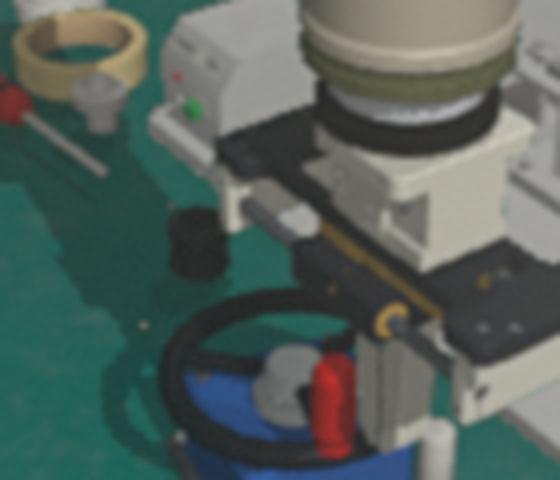

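>>> {"fn": "jog_arm", "kwargs": {
  "targets": [
    [0,0.6,0.4,0,0,0,1],
    [0,1.4,0.7,0,0,0,1],
    [0,2.0,1.0,0,0,0,1],
    [0,2.6,1.5,0,0,0,1],
    [0,3.2,2.0,0,0,0,1]
  ]
}}

```text
t: 7.2
tool_pos: [0.5126, 0.0095, 0.1007]
orientation: [-1.212, 1.215, 1.205]
force: [-0.4, -4.0, 1.2]
opening: 0.0007
```

```bash
python3 -c "
from h import *
plan([224,231,238,245,252,259])
angle();look('a7')"
```

```text
t 7.2 pos [0.5126 0.0095 0.1007] F [-0.4 -4.   1.2] op 0.0007
y [-1.     0.002  0.   ] z [ 0.002  1.    -0.006]
224 [0.5137 0.0102] row [-0.  -0.1  0.1]
231 [0.5088 0.0161] row [-0.   0.4  0.7]
238 [0.5042 0.0226] row [-0.   0.8  1.3]
245 [0.4984 0.0295] row [-0.   1.4  2. ]
252 [0.4933 0.0368] row [-0.   1.9  2.7]
259 [0.4891 0.0443] row [-0.1  2.4  3.5]
turn~ 222.5 res 0.9348455449359283 ([318, 209, 10, 25, 198], [322.8, 221.16])
red [([318, 209, 9, 25, 207], [322.19, 220.74])]
```

View pics/a7.png

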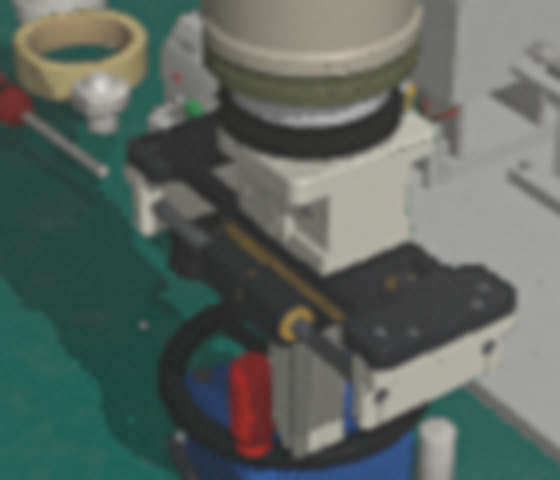

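>>> {"fn": "jog_arm", "kwargs": {
  "targets": [
    [0,0.4,0.7,0,0,0,1],
    [0,0.8,1.3,0,0,0,1],
    [0,1.4,2.0,0,0,0,1],
    [0,1.9,2.7,0,0,0,1],
    [0,2.4,3.5,0,0,0,1]
  ]
}}

```text
t: 7.92
tool_pos: [0.4884, 0.0462, 0.1006]
orientation: [-1.212, 1.213, 1.206]
force: [1.4, -2.9, 0.1]
opening: 0.0004
```

```bash
python3 -c "
from h import *
plan([259,266,273,280,287,294])
angle();look('a8')"
```

```text
t 7.92 pos [0.4884 0.0462 0.1006] F [ 1.4 -2.9  0.1] op 0.0004
y [-1.     0.001 -0.001] z [ 0.001  1.    -0.004]
259 [0.4891 0.0443] row [-0.  -0.1 -0.2]
266 [0.4858 0.052 ] row [-0.   0.3  0.6]
273 [0.4835 0.0596] row [-0.   0.5  1.3]
280 [0.483  0.0672] row [-0.   0.5  2.1]
287 [0.4852 0.0746] row [-0.1  0.3  2.8]
294 [0.4882 0.0817] row [-0.1  0.   3.6]
turn~ 264.5 res 2.6683730229387486 ([302, 202, 6, 24, 64], [303.91, 213.58])
red [([302, 202, 5, 24, 54], [303.37, 213.8])]
```

View pics/a8.png

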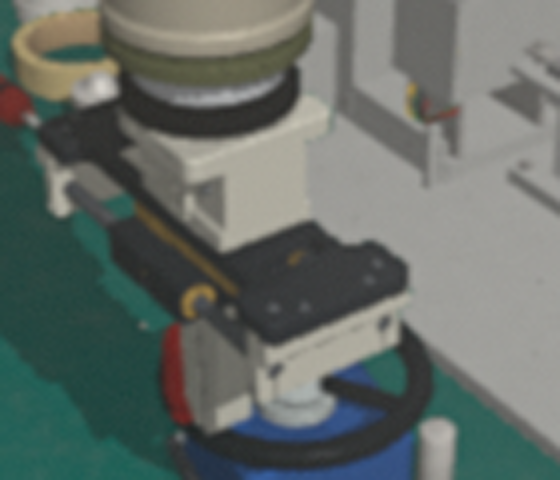

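>>> {"fn": "jog_arm", "kwargs": {
  "targets": [
    [0,0.3,0.6,0,0,0,1],
    [0,0.5,1.3,0,0,0,1],
    [0,0.5,2.1,0,0,0,1],
    [0,0.3,2.8,0,0,0,1],
    [0,0,3.6,0,0,0,1]
  ]
}}

```text
t: 8.65
tool_pos: [0.488, 0.0832, 0.1003]
orientation: [-1.211, 1.213, 1.208]
force: [0.5, -2.8, 2.0]
opening: 0.0005
```

```bash
python3 -c "
from h import *
plan([294,301,308,315,322,329])
angle();look('a9')"
```

```text
t 8.65 pos [0.488  0.0832 0.1003] F [ 0.5 -2.8  2. ] op 0.0005
y [-1.     0.     0.001] z [ 0.     1.    -0.004]
294 [0.4882 0.0817] row [-0.1 -0.  -0.1]
301 [0.4921 0.0883] row [-0.1 -0.4  0.5]
308 [0.4967 0.0945] row [-0.1 -0.9  1.1]
315 [0.502 0.1  ] row [-0.1 -1.4  1.7]
322 [0.508  0.1048] row [-0.1 -2.   2.2]
329 [0.5146 0.1107] row [-0.1 -2.6  2.8]
no red
red []
```

View pics/a9.png

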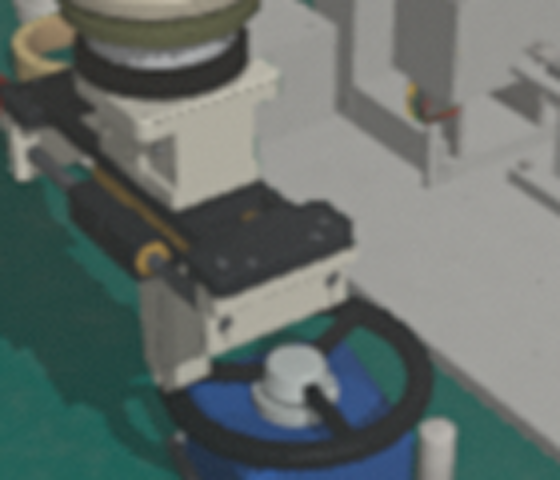

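The handle is hidden behind the fingers, but the spokes show the wheel following and the push force is about 3 N.

>>> {"fn": "jog_arm", "kwargs": {
  "targets": [
    [-0.1,-0.4,0.5,0,0,0,1],
    [-0.1,-0.9,1.1,0,0,0,1],
    [-0.1,-1.4,1.7,0,0,0,1],
    [-0.1,-2.0,2.2,0,0,0,1],
    [-0.1,-2.6,2.7,0,0,0,1]
  ]
}}

```text
t: 9.38
tool_pos: [0.5146, 0.111, 0.1011]
orientation: [-1.211, 1.212, 1.208]
force: [-0.4, -3.1, -0.1]
opening: 0.0004
```

```bash
python3 -c "
from h import *
plan([329,335,340,345,350,353,356,358])
angle();look('a10')"
```

```text
t 9.38 pos [0.5146 0.111  0.1011] F [-0.4 -3.1 -0.1] op 0.0004
y [-1.    -0.     0.001] z [-0.     1.    -0.003]
329 [0.5146 0.1107] row [ 0.  0. -0.]
335 [0.5205 0.1187] row [ 0.  -0.6  0.8]
340 [0.5257 0.125 ] row [ 0.  -1.1  1.4]
345 [0.531  0.1309] row [ 0.  -1.6  2. ]
350 [0.5364 0.1363] row [-0.  -2.2  2.5]
353 [0.5397 0.1394] row [-0.  -2.5  2.8]
356 [0.543  0.1422] row [-0.  -2.8  3.1]
358 [0.5452 0.144 ] row [-0.  -3.1  3.3]
no red
red []
```

View pics/a10.png

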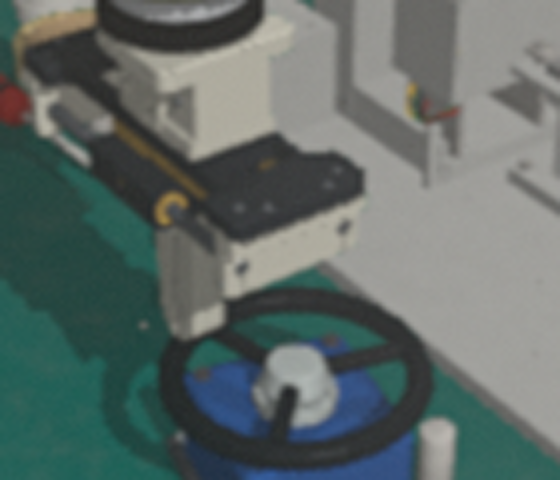

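>>> {"fn": "jog_arm", "kwargs": {
  "targets": [
    [0,-0.5,0.5,0,0,0,1],
    [0,-0.8,1.1,0,0,0,1],
    [0,-1.1,1.4,0,0,0,1],
    [0,-1.6,2.0,0,0,0,1],
    [0,-1.6,2.0,0,0,0,1]
  ]
}}

```text
t: 10.1
tool_pos: [0.5314, 0.1324, 0.1014]
orientation: [-1.211, 1.209, 1.209]
force: [-0.0, -0.8, -0.5]
opening: 0.0
```

```bash
python3 -c "
from h import *
plan([345,350,353,356,358])
angle();look('a11')"
```

```text
t 10.1 pos [0.5314 0.1324 0.1014] F [-0.  -0.8 -0.5] op 0.0
y [-1.    -0.001 -0.001] z [-0.001  1.    -0.001]
345 [0.531  0.1309] row [ 0.   0.  -0.1]
350 [0.5364 0.1363] row [ 0.  -0.5  0.4]
353 [0.5397 0.1394] row [ 0.  -0.8  0.7]
356 [0.543  0.1422] row [ 0.  -1.2  1. ]
358 [0.5452 0.144 ] row [ 0.  -1.4  1.2]
turn~ -10.0 res 4.13739925513142 ([315, 186, 7, 12, 51], [318.67, 192.18])
red [([315, 186, 7, 12, 49], [318.57, 192.29])]
```

View pics/a11.png

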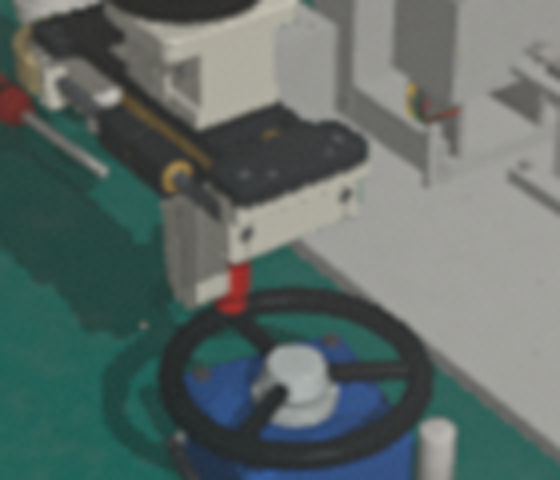

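```bash
python3 -c "
from h import *
c=optics.read_camera('scene')
m=red(c)
for r in range(186,199):
    x=np.where(m[r,300:345])[0]+300; print(r,x.min() if len(x) else '',x.max() if len(x) else '')
for q in (-15,-12,-9,-6,-3,0,3):
    p=np.radians(PHI0-q); print(q,np.round([proj(c,[*(C+.062*np.array([np.cos(p),np.sin(p)])),z]) for z in(.09,.115)],1).tolist())
f0=cv2.imread('pics/scene0.png')[:,:,::-1]; m=red({'frame':np.ascontiguousarray(f0)})
print('ref')
for r in range(186,199):
    x=np.where(m[r,300:345])[0]+300; print(r,x.min() if len(x) else '',x.max() if len(x) else '')
"
```

```text
186 321 321
187 318 321
188 318 321
189 318 321
190 318 321
191 318 321
192 318 320
193 318 320
194 317 320
195 315 320
196 315 320
197 316 320
198  
-15 [[315.8, 195.6], [315.6, 185.7]]
-12 [[317.1, 195.0], [316.9, 185.1]]
-9 [[318.4, 194.5], [318.2, 184.6]]
-6 [[319.8, 194.0], [319.6, 184.2]]
-3 [[321.2, 193.6], [321.1, 183.8]]
0 [[322.7, 193.2], [322.5, 183.4]]
3 [[324.1, 192.9], [324.0, 183.1]]
ref
186 318 326
187 318 326
188 318 326
189 319 326
190 319 326
191 319 325
192 320 325
193 320 325
194 320 325
195 320 325
196 321 323
197  
198
```

>>> {"fn": "jog_arm", "kwargs": {
  "targets": [
    [0,-0.2,0,0,0,0,1],
    [0,-0.4,0,0,0,0,1],
    [0,-0.6,0,0,0,0,1],
    [0,-0.7,0,0,0,0,1],
    [0,-0.7,0,0,0,0,1]
  ]
}}

```text
t: 10.88
tool_pos: [0.5383, 0.1317, 0.1014]
orientation: [-1.211, 1.21, 1.208]
force: [-1.4, 0.4, -0.2]
opening: 0.0004
```

```bash
cat >> h.py <<'E'
def edges():
    c=optics.read_camera('scene'); m=red(c)
    for r in range(174,200,1):
        x=np.where(m[r,300:345])[0]+300
        if len(x): print(r,x.min(),x.max(),end=' | ')
    print()
def sub():
    "subpixel right edge of peg: red-minus-green half crossing"
    for tag,f in (("ref",cv2.imread('pics/scene0.png')[:,:,::-1]),("now",optics.read_camera('scene')["frame"])):
        d=f[...,0].astype(float)-f[...,1]; o=[]
        for r in range(187,194):
            row=d[r,318:334]; i=int(row.argmax()); h=row[i]/2
            for k in range(i,15):
                if row[k]>=h>row[k+1]: o.append(318+k+(row[k]-h)/(row[k]-row[k+1])); break
        print(tag,np.mean(o).round(2),np.round(o,1))
E
python3 -c "
from h import *
st();edges();sub()"
```

```text
t 10.88 pos [0.5383 0.1317 0.1014] F [-1.4  0.4 -0.2] op 0.0004
y [-1.    -0.001 -0.001] z [-0.001  1.    -0.002]
185 323 324 | 186 321 324 | 187 321 324 | 188 321 324 | 189 321 324 | 190 321 324 | 191 321 323 | 192 320 323 | 193 319 323 | 194 318 323 | 195 317 323 | 196 318 322 | 
ref 326.31 [326.6 326.6 326.6 326.4 326.1 325.8 326. ]
now 324.12 [324.3 324.3 324.3 324.3 324.1 323.8 323.6]
```

>>> {"fn": "jog_arm", "kwargs": {
  "targets": [
    [0,-0.1,0,0,0,0,1],
    [0,-0.2,0,0,0,0,1],
    [0,-0.3,0,0,0,0,1],
    [0,-0.4,0,0,0,0,1],
    [0,-0.4,0,0,0,0,1]
  ]
}}

```text
t: 11.6
tool_pos: [0.5425, 0.1316, 0.1014]
orientation: [-1.212, 1.21, 1.208]
force: [-0.9, 1.6, 0.0]
opening: 0.0003
```

```bash
python3 -c "
from h import *
st();edges();sub()"
```

```text
t 11.6 pos [0.5425 0.1316 0.1014] F [-0.9  1.6  0. ] op 0.0003
y [-1.    -0.001 -0.001] z [-0.001  1.    -0.002]
185 323 325 | 186 323 325 | 187 323 325 | 188 323 325 | 189 323 325 | 190 323 325 | 191 322 325 | 192 321 325 | 193 320 324 | 194 319 325 | 195 319 324 | 196 321 323 | 
ref 326.31 [326.6 326.6 326.6 326.4 326.1 325.8 326. ]
now 325.81 [326.1 326.1 326.1 325.9 325.6 325.4 325.4]
```

About 1° short by the scene edge. I'll back away and check with an open view.

>>> {"fn": "jog_arm", "kwargs": {
  "targets": [
    [0,1.0,0,0,0,0,1],
    [0,2.5,0,0,0,0,1],
    [-4,3.5,0,0,0,0,1],
    [-9,3.5,3,0,0,0,1],
    [-10,3.5,9,0,0,0,1]
  ]
}}

```text
t: 12.32
tool_pos: [0.5096, 0.2217, 0.2064]
orientation: [-1.212, 1.204, 1.2]
force: [0.9, 0.1, -0.1]
opening: 0.0008
```

>>> {"fn": "jog_arm", "kwargs": {
  "targets": [
    [0,1,5,0,0,0,1],
    [0,3,10,0,0,0,1],
    [0,5,15,0,0,0,1],
    [0,6,18,0,0,0,1],
    [0,6,18,0,0,0,1]
  ]
}}

```text
t: 12.95
tool_pos: [0.4488, 0.4037, 0.2058]
orientation: [-1.214, 1.202, 1.203]
force: [0.7, 0.3, -0.1]
opening: 0.0004
```

```bash
cat >> h.py <<'E'
def cmp():
    for n,box in (("scene",(308,165,340,202)),("top",(308,190,332,214))):
        for tag,f in (("ref",cv2.imread(f'pics/{n}0.png')[:,:,::-1]),("now",optics.read_camera(n)["frame"])):
            x0,y0,x1,y1=box; w=f[y0:y1,x0:x1,0].astype(float)-f[y0:y1,x0:x1,1]; w=np.clip(w-25,0,60)
            yy,xx=np.mgrid[y0:y1,x0:x1]; print(n,tag,(w*xx).sum()/w.sum(),(w*yy).sum()/w.sum(),w.sum())
    c=optics.read_camera("top")
    for q in(-3,0,3):
        p=np.radians(PHI0-q);X=[*(C+.062*np.array([np.cos(p),np.sin(p)])),.13]; print(q,proj(c,X),proj(optics.read_camera("scene"),X))
E
python3 -c "
from h import *
s,R=st();cmp();look('b1','top',(220,140,220,130)); look('b2')"
```

```text
t 12.95 pos [0.4488 0.4037 0.2058] F [ 0.7  0.3 -0.1] op 0.0004
y [-1.    -0.    -0.009] z [-0.  1. -0.]
scene ref 322.12728225736 183.86450598410065 11447.0
scene now 321.6396584770866 183.9274263809026 11478.0
top ref 319.6824404761905 201.54166666666666 3360.0
top now 319.58353365384613 201.93329326923077 3328.0
-3 (np.float64(319.2664911023677), np.float64(202.65273275120907)) (np.float64(320.96744978030085), np.float64(177.70407292806))
0 (np.float64(319.55009033908004), np.float64(201.37932652121793)) (np.float64(322.4415930898103), np.float64(177.3357813492162))
3 (np.float64(319.89999375674114), np.float64(200.12300809442675)) (np.float64(323.9435764819329), np.float64(177.01184553270383))
red [([316, 198, 8, 9, 57], [319.63, 201.84]), ([218, 218, 10, 8, 63], [222.57, 221.67]), ([230, 246, 13, 8, 65], [236.23, 250.08])]
red [([317, 173, 9, 24, 173], [321.46, 184.01])]
```

View pics/b2.png

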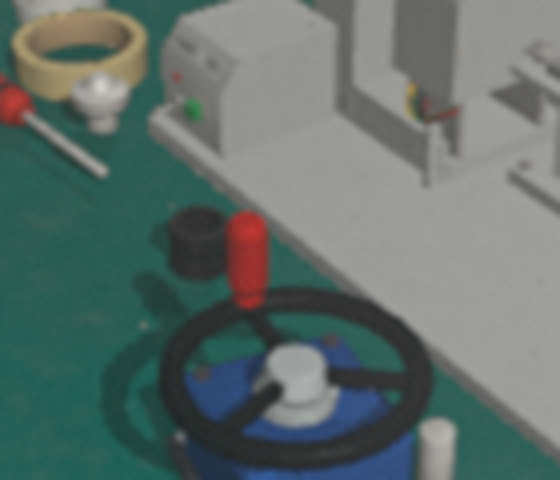

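```bash
python3 -c "
import cv2;print(cv2.imread('pics/b1.png').shape)"
```

```text
(520, 880, 3)
```

Both views put it 1.0° short, about 1.0 mm at the peg. I'll go back and nudge it that much, to TCP x = 0.5435.

```bash
python3 -c "
from h import *
print(rel([.505,.1316,.2]), rel([.505,.2217,.206]))"
```

```text
[  0.66  -5.54 -26.92] [  0.05  -5.51 -17.92]
```

>>> {"fn": "jog_arm", "kwargs": {
  "targets": [
    [0,-1.5,-5,0,0,0,1],
    [0,-3,-11,0,0,0,1],
    [0,-4.5,-17,0,0,0,1],
    [0,-5.5,-23,0,0,0,1],
    [0,-5.5,-26.9,0,0,0,1]
  ]
}}

```text
t: 13.98
tool_pos: [0.5049, 0.1287, 0.2068]
orientation: [-1.209, 1.206, 1.196]
force: [-0.2, -0.2, -0.2]
opening: 0.0002
```

```bash
python3 -c "
from h import *
st();print(rel([.508,.1316,.1014]))"
```

```text
t 13.97 pos [0.5049 0.1287 0.2068] F [-0.2 -0.2 -0.2] op 0.0002
y [-1.     0.007 -0.01 ] z [ 0.007  1.    -0.001]
[10.54 -0.2   0.3 ]
```

>>> {"fn": "jog_arm", "kwargs": {
  "targets": [
    [4,0,0.3,-0.4,0,0.6,1],
    [8,-0.1,0.3,-0.4,0,0.6,1],
    [10.5,-0.2,0.3,-0.4,0,0.6,1],
    [10.5,-0.8,0.3,-0.4,0,0.6,1],
    [10.5,-1.4,0.3,-0.4,0,0.6,1]
  ]
}}

```text
t: 14.6
tool_pos: [0.5213, 0.1314, 0.1034]
orientation: [-1.21, 1.209, 1.208]
force: [-0.4, 0.6, 0.0]
opening: 0.0005
```

```bash
python3 -c "
from h import *
st();print(rel([.5436,.1316,.1014]))"
```

```text
t 14.6 pos [0.5213 0.1314 0.1034] F [-0.4  0.6  0. ] op 0.0005
y [-1.     0.    -0.001] z [ 0.     1.    -0.001]
[ 0.2  -2.23  0.02]
```

>>> {"fn": "jog_arm", "kwargs": {
  "targets": [
    [0.2,-0.8,0,0,0,0,1],
    [0.2,-1.5,0,0,0,0,1],
    [0.2,-1.9,0,0,0,0,1],
    [0.2,-2.1,0,0,0,0,1],
    [0.2,-2.1,0,0,0,0,1]
  ]
}}

```text
t: 15.22
tool_pos: [0.5423, 0.1314, 0.1013]
orientation: [-1.21, 1.209, 1.208]
force: [0.7, 0.1, -0.2]
opening: 0.0002
```

```bash
python3 -c "
from h import *
st();print(rel([.5436,.1316,.1014]));sub();sub()"
```

```text
t 15.22 pos [0.5423 0.1314 0.1013] F [ 0.7  0.1 -0.2] op 0.0002
y [-1.     0.    -0.001] z [ 0.     1.    -0.001]
[-0.01 -0.13  0.02]
ref 326.31 [326.6 326.6 326.6 326.4 326.1 325.8 326. ]
now 325.96 [326.4 326.3 326.2 326.  325.7 325.5 325.6]
ref 326.31 [326.6 326.6 326.6 326.4 326.1 325.8 326. ]
now 325.95 [326.3 326.3 326.2 326.  325.6 325.5 325.6]
```

>>> {"fn": "jog_arm", "kwargs": {
  "targets": [
    [0,-0.05,0,0,0,0,1],
    [0,-0.1,0,0,0,0,1],
    [0,-0.1,0,0,0,0,1]
  ]
}}

```text
t: 15.7
tool_pos: [0.5428, 0.1314, 0.1013]
orientation: [-1.21, 1.209, 1.208]
force: [-2.3, -0.5, 1.6]
opening: 0.0005
```

```bash
python3 -c "
from h import *
st();sub();sub()"
```

```text
t 15.7 pos [0.5428 0.1314 0.1013] F [-2.3 -0.5  1.6] op 0.0005
y [-1.     0.    -0.001] z [ 0.     1.    -0.001]
ref 326.31 [326.6 326.6 326.6 326.4 326.1 325.8 326. ]
now 326.01 [326.3 326.3 326.3 326.2 325.8 325.5 325.6]
ref 326.31 [326.6 326.6 326.6 326.4 326.1 325.8 326. ]
now 326.01 [326.4 326.3 326.3 326.2 325.8 325.5 325.6]
```

>>> {"fn": "jog_arm", "kwargs": {
  "targets": [
    [0,-0.06,0,0,0,0,1],
    [0,-0.08,0,0,0,0,1],
    [0,-0.08,0,0,0,0,1]
  ]
}}

```text
t: 16.18
tool_pos: [0.5437, 0.1314, 0.1012]
orientation: [-1.21, 1.209, 1.208]
force: [-1.8, -1.1, 2.1]
opening: 0.0006
```

```bash
python3 -c "
from h import *
st();sub();sub()"
```

```text
t 16.18 pos [0.5437 0.1314 0.1012] F [-1.8 -1.1  2.1] op 0.0006
y [-1.     0.    -0.001] z [ 0.     1.    -0.001]
ref 326.31 [326.6 326.6 326.6 326.4 326.1 325.8 326. ]
now 326.41 [326.8 326.7 326.7 326.5 326.2 325.9 326.1]
ref 326.31 [326.6 326.6 326.6 326.4 326.1 325.8 326. ]
now 326.41 [326.8 326.8 326.7 326.5 326.2 326.  326.1]
```

The edge reads 326.4 against 326.3 at the start, so it is back where it began. Coming away.

>>> {"fn": "jog_arm", "kwargs": {
  "targets": [
    [0,1.0,0,0,0,0,1],
    [0,2.5,0,0,0,0,1],
    [-4,3.5,0,0,0,0,1],
    [-9,3.5,3,0,0,0,1],
    [-11,3.5,9,0,0,0,1]
  ]
}}

```text
t: 16.9
tool_pos: [0.5103, 0.2207, 0.2151]
orientation: [-1.209, 1.206, 1.202]
force: [0.4, -0.5, -0.1]
opening: 0.0002
```

>>> {"fn": "jog_arm", "kwargs": {
  "targets": [
    [0,2,5,0,0,0,1],
    [0,5,10,0,0,0,1],
    [0,8,15,0,0,0,1],
    [0,10,19,0,0,0,1],
    [0,12,22,0,0,0,1]
  ]
}}

```text
t: 17.52
tool_pos: [0.3896, 0.4427, 0.2144]
orientation: [-1.21, 1.204, 1.203]
force: [-0.0, -0.7, -0.1]
opening: 0.0003
```

>>> {"fn": "jog_arm", "kwargs": {
  "targets": [
    [0,1,5,0,0,0,1],
    [0,1,8,0,0,0,1],
    [0,1,8,0,0,0,1]
  ]
}}

```text
t: 17.9
tool_pos: [0.3786, 0.5241, 0.2139]
orientation: [-1.212, 1.204, 1.205]
force: [-0.4, -0.2, -0.3]
opening: 0.0003
```

```bash
python3 -c "
from h import *
s,R=st();cmp()
c=optics.read_camera('top'); f=c['frame']; r=cv2.imread('pics/top0.png')
v=np.vstack([cv2.resize(x[140:270,215:445],None,fx=2.2,fy=2.2,interpolation=cv2.INTER_CUBIC) for x in (r,f[:,:,::-1])]); cv2.imwrite('pics/cmp.png',v); print(v.shape)
cv2.imwrite('pics/scf.png',optics.read_camera('scene')['frame'][:,:,::-1])"
```

```text
t 17.9 pos [0.3786 0.5241 0.2139] F [-0.4 -0.2 -0.3] op 0.0003
y [-1.     0.    -0.007] z [0.    1.    0.001]
scene ref 322.12728225736 183.86450598410065 11447.0
scene now 322.23970754634865 183.8468970319436 11489.0
top ref 319.6824404761905 201.54166666666666 3360.0
top now 319.6808888888889 201.4094814814815 3375.0
-3 (np.float64(319.2664911023677), np.float64(202.65273275120907)) (np.float64(320.96744978030085), np.float64(177.70407292806))
0 (np.float64(319.55009033908004), np.float64(201.37932652121793)) (np.float64(322.4415930898103), np.float64(177.3357813492162))
3 (np.float64(319.89999375674114), np.float64(200.12300809442675)) (np.float64(323.9435764819329), np.float64(177.01184553270383))
(572, 506, 3)
```

View pics/cmp.png

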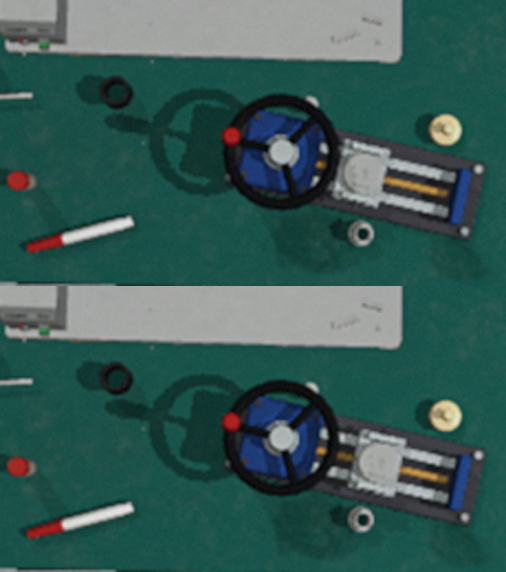

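View pics/scf.png

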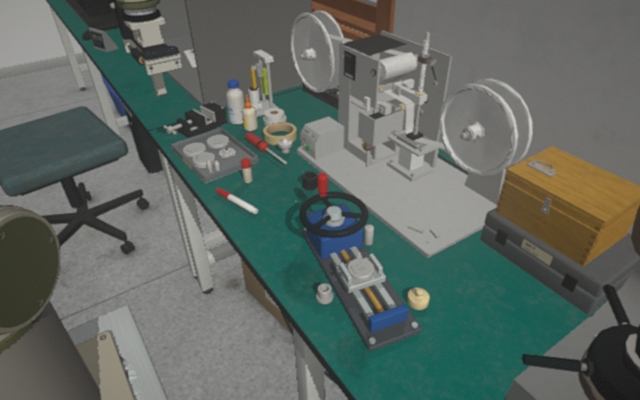

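The top views show the handle back at its start, within about +0.3°. The carriage has moved along the slide from column 362 to 380 of the comparison picture, about 20 mm. The bystanders are where they were, and the arm is clear.

```bash
python3 -c "
from plant import ticket
print(ticket.close_job())"
```

```text
the job is handed in; nothing more can be done
None
```

The hand wheel has gone through one full turn clockwise, and the job is handed in at about 18 s. I pushed the red handle round from the side with the closed fingers; the forces I read while pushing were about 2 to 4 N.

- **Handle position:** my first stop was about 1° short, so I went back and nudged it. The last check puts it 0.2–0.3° past its start: 0.11 px in the scene view and 0.13 px in the top view. That is within the measuring error.
- **Carriage:** it moved about 20 mm along the slide, read by eye from the before and after top pictures, and the test block is still clamped on it.
- **Loose things:** they look unmoved in the pictures, and the arm is well clear.

No check failed. The handle was partly or wholly hidden from the cameras from about 260° to 345° of the turn. There I relied on the push force, the spokes and the planned path.

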